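Tip the filter holder over against the block edge

TASK

The square filter holder lies on the slate with its short round tube underneath. Turn it over without picking it up: with the fingertips push it against the front edge of the cork-topped block until it tips up on edge there and falls over onto the block, and leave it lying flat on the cork with the tube upward. Leave the other things where they are.

Things in the scene. Friction and masses are not known exactly. Their poses are not given: they have to be found in the camera images.
- holder: square filter holder, about 0.16 kg, loose: aluminium plate 96 x 96 x 4 mm with green glass, lying at the start on a short round tube (60 mm across, 10 mm high) under its middle, so the plate's edges stand 10 to 14 mm above the slate. Origin: centre of the tube's end face (on the slate at the start); x, y parallel to the plate's edges; z from tube to plate (up at the start, down when turned over).
- block_edge (a point): middle of the top front edge of the fixed oak block with a cork top. x points level into the block, square to its upright front face, away from the robot; y along the edge; z up. The face is a flat wall 22 mm high and 270 mm wide; the flat cork top reaches 150 mm back.
- block_foot (a point): middle of the foot of that front face, on the slate, 22 mm under block_edge, same axes. The holder starts in front of it, edges turned up to 0.3 rad from it. Pressed level against the face by 5 to 10 N on its opposite edge, with that edge raised a little by the fingertips' friction, the holder tips up here; pushed on past upright it falls onto the cork.
- lamp_cup: copper lamp cup, open upward, 66 mm across, 60 mm high; origin at the centre of its underside. Bystander, loose.
- lens_tube: grey lens tube standing upright, 56 mm across, 58 mm high; origin at the centre of its underside. Bystander, loose.
- tape_roll: black roll of tape lying flat, 68 mm across, 24 mm high; origin at the centre of its underside. Bystander, loose.
- iris_lever: grey plastic iris lever lying flat: round hub 32 mm across and 10 mm high at its origin (underside of the hub), arm running 82 mm along its x axis to a 20 mm high pin. Bystander, loose.
- screwdriver: screwdriver, 170 mm long, lying on the slate to the right of the block. Bystander, loose.
- brass_ring: small brass retaining ring, 40 mm across, 6 mm high, lying on top of the block near its left side; origin at the centre of its underside. Bystander, loose.
Not all that is in view belongs to the job. What is meant by the holder is not yellow, and is the smaller of those in its own colour.

How it is judged:
On the way:
1. the holder is tipped up on edge at the block's front edge (angle between holder's own z axis and vertical between 1.15 and 2.1 rad and x of holder in the frame of block_edge between -0.045 and 0.035 m and height (world z) of holder below 0.075 m), for 0.04 s.
At the end, for the whole second after the job is handed in: the holder lies upside down (tube upward) flat on the cork within 0.12 rad, the tube's end face 31 to 41 mm above the slate, its centre over the block, at rest (angle between holder's own z axis and vertical above 3.02 rad and height (world z) of holder between 0.031 and 0.041 m and x of holder in the frame of block_edge between 0 and 0.15 m and y of holder in the frame of block_edge between -0.135 and 0.135 m and linear speed of holder below 0.01 m/s); the robot touches nothing.
It fails at once if the holder is lifted or carried: the centre of the tube's end face rises more than 85 mm above the slate (height (world z) of holder above 0.085 m).
It fails at once if any of the other six loose things is moved more than 20 mm (distance of any of lamp_cup, lens_tube, tape_roll, iris_lever, screwdriver, brass_ring from where it was at the start of the episode above 0.02 m).
It also fails if it takes over 51 s, if anything falls off the work surface, if the arm or the gripper's body presses on something with over 40 N, if the wrist force passes 120 N, or if a joint passes its speed limit or range.

ROBOT

A 6-joint arm with a two-finger parallel gripper is mounted at the origin on the work surface. World frame = base frame: x ahead of the robot, y to its left, z up, the work surface at z = 0. Lengths are in m, angles in rad, forces in N, time in s.
With the tool pointing down it reaches from about 0.35 to 0.875 m from the base axis. Payload 4.2 kg.
Tool frame: the origin (TCP) lies on the mounting face of the last link; the fingertips stand 173 mm ahead of it and the grasp point (between the pads) lies 155 mm ahead of it; y points along the fingers, x is the direction in which the jaws open and shut, and the axes are right-handed (so a half turn about y gives the same grasp; the last joint's range is limited). The gripper opens to 85 mm and grips with 20 to 120 N. Pads are 22 mm wide; open, the fingers measure 114 mm over their backs; the gripper's body (76 mm by 85 mm) begins 54 mm behind the grasp point. The pads swing forward as they close: fully open they stand 13 mm farther back than shut.
Start: joints at [-0.982, 0.385, 0.008, 0, -1.194, -0.259], TCP at [0.202, -0.591, 0.405] pointing down, gripper open.
Joint ranges: [-3.14, 3.14], [-1.21, 2.06], [-1.07, 1.41], [-3.16, 2.05], [-2.99, -0.16], [-3.1, 3.1]. Speed limits (rad/s): [2.79, 2.79, 3.14, 3.14, 3.14, 3.14].

INTERFACE

Orientations are given as a unit quaternion [x, y, z, w].
In Python, from workcell import bot gives the robot as it stands.
- The arm moves only by the tool arm_command, never from a script. Its argument "commands" is a list of rows, each an object with "delta_rot": the turn, a rotation vector about the tool's x, y, z in rad, a list of three; "delta_pos": the shift along the tool's x, y, z in mm, a list of three; "gripper": the closure, from 0 (fully open) to 1 (shut). A call has 1 to 8 rows; each row shifts and turns the commanded pose from where the row before left it, along the tool's axes as they then stand; what a row does not reach is not made up. A row lasts 1/8 s, in which the tool goes at most 62.5 mm and 10.7 degrees, less where a joint would pass 70% of its speed; a pose out of reach is approached as far as the arm can. A call is refused whole if a number of a shift passes 62.5 or a number of a turn 0.188, either way. A call with a gripper value outside its range is refused whole. The fingers move at their own pace and stop on an object; "grip_force" is the grip in N (left out, the last holds). Time passes only in rows, so rows that do not move let the fingers close. It gives the time, the measured TCP pose, the force and the opening at its end, in the units of the state.
- bot.get_obs(): the state, without advancing time (a new reading comes with each control period).
- bot.get_image(name): name is "scene" or "top" or "wrist"; returns the picture (384x512x3 uint8, red, green, blue); there is no depth.
- bot.camera_params(name): a dict with "intrinsics" (3x3 intrinsics, pixels), "camera_from_world" (4x4, takes a point from world to camera coordinates). Camera axes: x right, y down, z forward; pixel columns grow to the right and rows downward; lengths in m; the calibration is good to about 2 mm. A picture is of the moment at which its call begins: read the wrist's pose just before it. camera_params takes no time and is no camera call; for the wrist camera it gives the pose at the moment of the call.
- bot.close_job(): hands the job in, once; it reports no verdict.
Trained networks look in the newest picture that a camera, given by its name, has taken for a name from the list of things; names that differ only in an ending like _2 or _b are one class to them, and where a whole thing is asked for, a point or a joint stands for the part that bears it (a point fixed in the world has none). Each returns a list of dicts, best first, with "confidence" (0 to 1); they miss things now and then, are a little off and sometimes report something else, mostly with a low value. They report only what shows in the picture. A call takes as long as a camera call. They do not tell look-alikes from the thing itself.
- bot.find_in(camera, thing): "box" ([centre column, centre row, width, height] in pixels, round what is visible of it).
- bot.pinpoint(camera, thing): "location" ([column, row] in pixels: a listed point, or the origin of a listed thing).
The state is a dict: "clock": time; "joints": joint angles; "dq": joint speeds; "joint_efforts": joint torques, N m; "ee_pos": TCP position; "tcp_rot": TCP orientation; "ft_force": force on the tool from outside, world axes, zero at the start; "ft_torque": the same for the moment, N m; "finger_gap": opening from 0.0 (shut) to 1.0 (fully open).
Only numpy, scipy, OpenCV 4.12 (cv2) and the standard library are available. Lean on these libraries where they do the work, as an engineer would, in place of code of your own. Each camera call takes 0.05 s, during which the arm holds its last target. There are 200 camera calls.

## Working session

There is one attempt and no reset: what is moved stays moved. The work goes in short steps, Python scripts to look and compute and a tool call to move; the robot and the scene stay as the last step left them, time stands still between calls to the robot, and variables do not carry over. Pictures are saved under pics/ and viewed, about 8 in all and at most 12, crops included, and the job is handed in when it is done.

Besides the shell and the picture viewer there is one more tool, called after "Call:" by a JSON object that holds its "method" and its "body". arm_command: Moves the arm, as the interface text tells. Its arguments: {"type":"object","properties":{"commands":{"type":"array"},"grip_force":{"type":"number"}},"required":["commands"]}

```bash
mkdir -p pics; ls; cat > h.py <<'E'
import numpy as np, cv2
from workcell import bot
def ray(cam,uv,z,P=None):
    P=P or bot.camera_params(cam); K=np.array(P["intrinsics"]);T=np.array(P["camera_from_world"])
    R=T[:3,:3];c=-R.T@T[:3,3]; d=R.T@np.linalg.inv(K)@np.array([uv[0],uv[1],1.])
    return c+d*(z-c[2])/d[2]
def save(cam,name):
    im=bot.get_image(cam); cv2.imwrite('pics/'+name,im[:,:,::-1]); return im
E
python3 - <<'E'
from h import *
a=save('scene','s1.png');b=save('top','t1.png')
cv2.imwrite('pics/st1.png',np.vstack([a,b])[:,:,::-1][:, :])
o=bot.get_obs();print(o)
for n in ['holder','block_edge','block_foot','lamp_cup','lens_tube','tape_roll','iris_lever','screwdriver','brass_ring']:
    z={'block_edge':.022,'brass_ring':.022,'holder':0}.get(n,0)
    for d in bot.pinpoint('top',n)[:3]: print(n,np.round(d['location'],1),round(d['confidence'],2),ray('top',d['location'],z).round(3))
E
```

```text
pics
{'clock': 0.1, 'joints': array([-9.82383578e-01,  3.85487396e-01,  6.78374033e-03, -4.32974041e-04,
       -1.19398132e+00, -2.58597419e-01]), 'dq': array([-0.00105511, -0.00109584,  0.00158639,  0.00370852,  0.00083404,
        0.0006585 ]), 'joint_efforts': array([-1.96108404e-04, -3.93319273e+01,  1.88929027e+01,  4.19797897e+00,
       -2.62897935e-03, -1.71318866e-07]), 'ee_pos': array([ 0.20239546, -0.59113983,  0.40373458]), 'tcp_rot': array([ 0.41060777,  0.57563376, -0.5748948 , -0.41175599]), 'ft_force': array([ 0.61456472,  0.36255509, -0.86340755]), 'ft_torque': array([ 0.01934891, -0.06221146, -0.00804021]), 'finger_gap': 0.9998510806352686}
holder [209.4 277.7] 0.8 [0.366 0.105 0.   ]
holder [228.5 203.4] 0.78 [0.548 0.055 0.   ]
holder [295.6 267. ] 0.63 [ 0.387 -0.108  0.   ]
block_edge [241.5 165.4] 0.93 [0.641 0.021 0.022]
block_foot [240.5 161.3] 0.64 [0.655 0.023 0.   ]
lamp_cup [171.  215.1] 0.64 [0.522 0.199 0.   ]
lens_tube [321.1 152.3] 0.81 [ 0.674 -0.183  0.   ]
tape_roll [325.3 202.2] 0.89 [ 0.546 -0.189  0.   ]
iris_lever [166.4 155.5] 0.67 [0.673 0.21  0.   ]
screwdriver [354.9 182.6] 0.82 [ 0.595 -0.266  0.   ]
brass_ring [196.9 127. ] 0.55 [0.74  0.13  0.022]
```

View pics/t1.png

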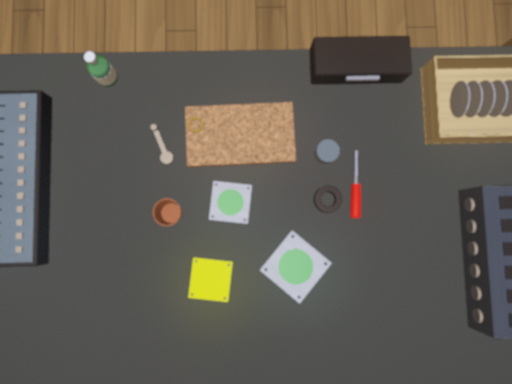

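View pics/s1.png

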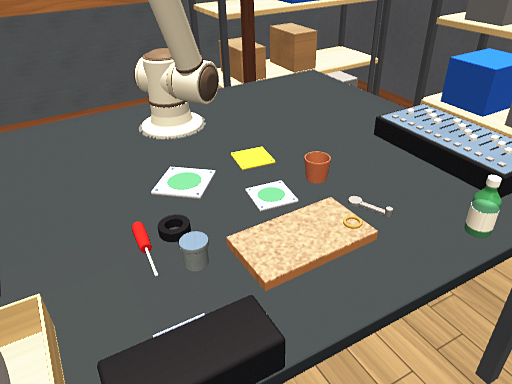

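The candidates in the top view are a small green holder at (230,202), a large green one at (296,267) and a yellow one at (210,280). The holder meant should be (230,202): it isn't yellow, it's the smaller of the two green ones, and it lies in front of the cork block. I'll check it in an enlarged crop and measure it.

```bash
python3 - <<'E'
from h import *
im=cv2.imread('pics/t1.png')
cv2.imwrite('pics/c1.png',cv2.resize(im[90:315,150:345],None,fx=3,fy=2.6,interpolation=cv2.INTER_CUBIC))
hsv=cv2.cvtColor(im,cv2.COLOR_BGR2HSV)
w=((hsv[...,1]<60)&(hsv[...,2]>130)).astype(np.uint8)
g=cv2.inRange(hsv,(45,60,100),(75,255,255))
m=((w>0)|(g>0)).astype(np.uint8); m[:175]=0;m[228:]=0;m[:,:200]=0;m[:,260:]=0
k=cv2.inRange(hsv,(5,60,90),(25,255,255)); k[:95]=0;k[170:]=0;k[:,:175]=0;k[:,310:]=0
for n,mm,z in(('holder',m,.014),('cork',k,.022)):
    c=max(cv2.findContours(mm,0,2)[0],key=cv2.contourArea)
    r=cv2.minAreaRect(c);b=cv2.boxPoints(r);W=np.array([ray('top',p,z) for p in b])
    print(n,r);print(b.round(1));print(W.round(4),W.mean(0).round(4))
    for i in range(4):
        d=W[(i+1)%4]-W[i];print(np.linalg.norm(d).round(4),np.arctan2(d[1],d[0]).round(3))
d=bot.pinpoint('top','holder');print(d)
P=bot.camera_params('top');print(np.linalg.inv(P['camera_from_world'])[:3,3], P['intrinsics'])
E
```

```text
holder ((229.89634704589844, 201.93292236328125), (40.63880920410156, 40.52837371826172), 6.34019136428833)
[[207.5 219.8]
 [211.9 179.5]
 [252.3 184. ]
 [247.9 224.3]]
[[ 0.5081  0.1071  0.014 ]
 [ 0.6078  0.0948  0.014 ]
 [ 0.5946 -0.0054  0.014 ]
 [ 0.495   0.0079  0.014 ]] [0.5513 0.0511 0.014 ]
0.1004 -0.123
0.1011 -1.702
0.1005 3.009
0.1001 1.439
cork ((239.7824249267578, 133.8541259765625), (62.16085433959961, 110.35772705078125), 87.45519256591797)
[[183.3 105.3]
 [293.5 100.4]
 [296.3 162.5]
 [186.  167.4]]
[[ 0.7957  0.1635  0.022 ]
 [ 0.8038 -0.1138  0.022 ]
 [ 0.6455 -0.1157  0.022 ]
 [ 0.6384  0.1577  0.022 ]] [0.7209 0.023  0.022 ]
0.2775 -1.541
0.1584 -3.13
0.2735 1.597
0.1574 0.037
[{'location': [209.4, 277.7], 'confidence': 0.8}, {'location': [228.5, 203.4], 'confidence': 0.78}, {'location': [295.6, 267.0], 'confidence': 0.63}]
[0.48771493 0.02052196 1.02153547] [[407.22257236   0.         249.90594621]
 [  0.         407.22257236 189.12584026]
 [  0.           0.           1.        ]]
```

View pics/c1.png

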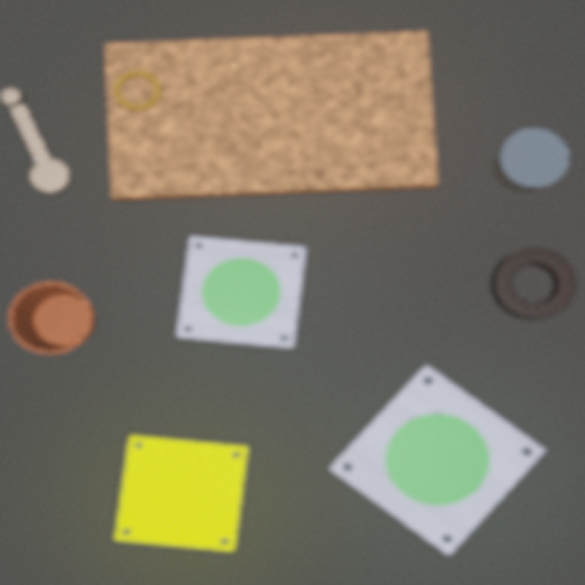

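The crop confirms it: the small green holder is in the crop at (241,291), with the larger green one at (437,458) and the yellow one at (182,490). The wall is at about x=0.644 with yaw ≈0.028. The holder centre is at about (0.551, 0.051) with yaw ≈-0.127. Next I'll plan the approach.

```bash
cat >> h.py <<'E'
from scipy.spatial.transform import Rotation as Ro
YAW=0.028; EDGE=np.array([0.644,0.021,0.022])
def target(a,sgn=1):
    c,s=np.cos(YAW),np.sin(YAW)
    f=np.array([c,s,0]);u=np.array([0,0,1.])
    y=np.sin(a)*f-np.cos(a)*u; z=(np.cos(a)*f+np.sin(a)*u)*sgn
    return Ro.from_matrix(np.c_[np.cross(y,z),y,z])
def go(tip,a,sgn=1,L=.173):
    "shift (tool axes, mm) and turn from measured pose to have tip point at world tip"
    o=bot.get_obs();R=Ro.from_quat(o['tcp_rot']);T=target(a,sgn)
    p=np.array(tip)-T.apply([0,L,0])
    print('shift',(R.inv().apply(p-o['ee_pos'])*1000).round(1),'turn',(R.inv()*T).as_rotvec().round(3),'tcp goal',p.round(3))
def st(L=.173):
    o=bot.get_obs();R=Ro.from_quat(o['tcp_rot']);t=o['ee_pos']+R.apply([0,L,0])
    c,s=np.cos(YAW),np.sin(YAW);d=t-EDGE
    print('t',round(o['clock'],2),'tip',t.round(4),'tip in edge frame',np.round([d[0]*c+d[1]*s,-d[0]*s+d[1]*c,d[2]],4),'F',o['ft_force'].round(1),'gap',round(o['finger_gap'],3),'q6',o['joints'].round(2))
E
python3 - <<'E'
from h import *
st()
R=Ro.from_quat(bot.get_obs()['tcp_rot']).as_matrix();print(R.round(3))
for s in(1,-1): go([.47,.05,.25],0.2,s)
E
```

```text
t 0.6 tip [ 0.2024 -0.5913  0.2317] tip in edge frame [-0.4586 -0.5997  0.2097] F [1.  0.  0.7] gap 0.995 q6 [-0.98  0.38  0.01 -0.   -1.19 -0.26]
[[-0.324  0.    -0.946]
 [ 0.946  0.    -0.324]
 [-0.    -1.    -0.   ]]
shift [ 530.3  -14.8 -428. ] turn [ 0.043 -2.827  0.284] tcp goal [0.436 0.049 0.42 ]
shift [ 530.3  -14.8 -428. ] turn [-0.198  0.301  0.03 ] tcp goal [0.436 0.049 0.42 ]
```

Call:
{"method": "arm_command", "body": {"commands": [{"delta_pos": [44, -1, -36], "delta_rot": [0, 0, 0], "gripper": 0.34}, {"delta_pos": [44, -1, -36], "delta_rot": [0, 0, 0], "gripper": 0.34}, {"delta_pos": [44, -1, -36], "delta_rot": [0, 0, 0], "gripper": 0.34}, {"delta_pos": [44, -1, -36], "delta_rot": [0, 0, 0], "gripper": 0.34}, {"delta_pos": [44, -1, -36], "delta_rot": [0, 0, 0], "gripper": 0.34}, {"delta_pos": [44, -1, -36], "delta_rot": [0, 0, 0], "gripper": 0.34}, {"delta_pos": [44, -1, -36], "delta_rot": [0, 0, 0], "gripper": 0.34}, {"delta_pos": [44, -1, -36], "delta_rot": [0, 0, 0], "gripper": 0.34}], "grip_force": 40}}

```text
clock: 1.6
ee_pos: [0.361, -0.1633, 0.4133]
tcp_rot: [0.412, 0.576, -0.575, -0.411]
ft_force: [1.2, 0.0, 0.5]
finger_gap: 0.661
```

Call:
{"method": "arm_command", "body": {"commands": [{"delta_pos": [44, -1, -36], "delta_rot": [0, 0, 0], "gripper": 0.34}, {"delta_pos": [44, -1, -36], "delta_rot": [0, 0, 0], "gripper": 0.34}, {"delta_pos": [44, -1, -36], "delta_rot": [0, 0, 0], "gripper": 0.34}, {"delta_pos": [44, -1, -36], "delta_rot": [0, 0, 0], "gripper": 0.34}, {"delta_pos": [0, 0, 0], "delta_rot": [-0.1, 0.15, 0.015], "gripper": 0.34}, {"delta_pos": [0, 0, 0], "delta_rot": [-0.1, 0.15, 0.015], "gripper": 0.34}, {"delta_pos": [0, 0, 0], "delta_rot": [0, 0, 0], "gripper": 0.34}]}}

```text
clock: 2.48
ee_pos: [0.4393, 0.0481, 0.4166]
tcp_rot: [0.539, 0.556, -0.455, -0.44]
ft_force: [-0.3, -0.3, -0.3]
finger_gap: 0.66
```

```bash
python3 - <<'E'
from h import *
st(); go([.465,.05,.22],.2,-1)
print(bot.get_obs()['ee_pos'])
E
```

```text
t 2.48 tip [0.4737 0.0491 0.247 ] tip in edge frame [-0.1694  0.0328  0.225 ] F [-0.3 -0.3 -0.3] gap 0.66 q6 [ 0.5   0.01 -0.49  0.12 -0.89 -2.11]
shift [ 1.2 24.8 13.9] turn [0.    0.004 0.   ] tcp goal [0.431 0.049 0.39 ]
[0.43932989 0.04807594 0.41658211]
```

Call:
{"method": "arm_command", "body": {"commands": [{"delta_pos": [0.2, 42, 10.3], "delta_rot": [0, 0, 0], "gripper": 0.34}, {"delta_pos": [0.2, 42, 10.3], "delta_rot": [0, 0, 0], "gripper": 0.34}, {"delta_pos": [0.2, 42, 10.3], "delta_rot": [0, 0, 0], "gripper": 0.34}, {"delta_pos": [0.2, 42, 10.3], "delta_rot": [0, 0, 0], "gripper": 0.34}, {"delta_pos": [0.2, 42, 10.3], "delta_rot": [0, 0, 0], "gripper": 0.34}, {"delta_pos": [0, 0, 0], "delta_rot": [0, 0, 0], "gripper": 0.34}, {"delta_pos": [0, 0, 0], "delta_rot": [0, 0, 0], "gripper": 0.34}]}}

```text
clock: 3.35
ee_pos: [0.4337, 0.049, 0.2033]
tcp_rot: [0.54, 0.557, -0.452, -0.441]
ft_force: [0.3, 0.2, 0.7]
finger_gap: 0.656
```

```bash
python3 - <<'E'
from h import *
st(); save('wrist','w1.png'); save('top','t2.png')
a=cv2.imread('pics/w1.png');b=cv2.imread('pics/t2.png')[90:315,130:350]
b=cv2.resize(b,(375,384));cv2.imwrite('pics/wt.png',cv2.resize(np.hstack([a,b]),(800,346)))
E
```

```text
t 3.35 tip [0.4689 0.0505 0.0339] tip in edge frame [-0.1742  0.0344  0.0119] F [0.3 0.2 0.7] gap 0.656 q6 [ 0.46  0.31 -0.93  0.53 -0.16 -2.52]
```

View pics/wt.png

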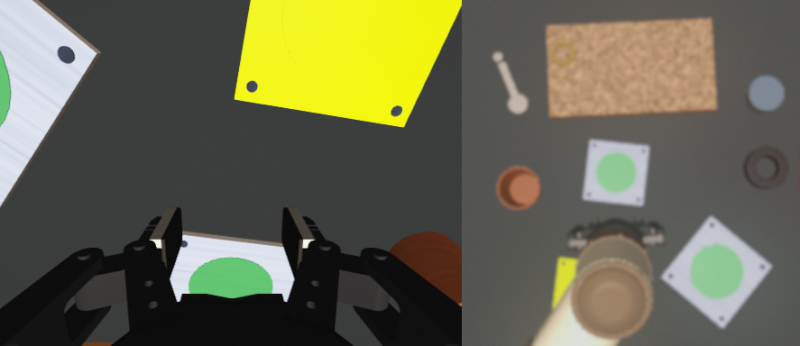

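The wrist view shows the fingers straddling the holder laterally, with its near edge at about (230,240). Joint 5 is at its range end, so I'll reduce the tilt.

```bash
python3 - <<'E'
from h import *
go([.468,.051,.020],.1,-1)
E
```

```text
shift [  0.5  15.1 -14.1] turn [ 0.107 -0.     0.003] tcp goal [0.451 0.051 0.192]
```

Call:
{"method": "arm_command", "body": {"commands": [{"delta_pos": [0, 0, -14], "delta_rot": [0.107, 0, 0], "gripper": 0.34}, {"delta_pos": [0, 7, 0], "delta_rot": [0, 0, 0], "gripper": 0.34}, {"delta_pos": [0, 7, 0], "delta_rot": [0, 0, 0], "gripper": 0.34}, {"delta_pos": [0, 0, 0], "delta_rot": [0, 0, 0], "gripper": 0.34}]}}

```text
clock: 3.95
ee_pos: [0.4456, 0.0428, 0.1908]
tcp_rot: [0.534, 0.535, -0.474, -0.452]
ft_force: [-0.4, 0.0, -0.1]
finger_gap: 0.667
```

```bash
python3 - <<'E'
from h import *
st();go([.468,.051,.010],.1,-1)
E
```

```text
t 3.95 tip [0.4703 0.0395 0.0196] tip in edge frame [-0.1731  0.0234 -0.0024] F [-0.4  0.  -0.1] gap 0.667 q6 [ 0.47  0.37 -0.83  0.31 -0.27 -2.31]
shift [ 7.8  9.2 -4. ] turn [ 0.043 -0.003 -0.023] tcp goal [0.451 0.051 0.182]
```

Call:
{"method": "arm_command", "body": {"commands": [{"delta_pos": [2, 0, -1], "delta_rot": [0.011, 0, -0.006], "gripper": 0.34}, {"delta_pos": [2, 0, -1], "delta_rot": [0.011, 0, -0.006], "gripper": 0.34}, {"delta_pos": [2, 2, -1], "delta_rot": [0.011, 0, -0.006], "gripper": 0.34}, {"delta_pos": [2, 3, -1], "delta_rot": [0.01, 0, -0.005], "gripper": 0.34}, {"delta_pos": [0, 0, 0], "delta_rot": [0, 0, 0], "gripper": 0.34}]}}

```text
clock: 4.58
ee_pos: [0.4509, 0.0513, 0.1868]
tcp_rot: [0.518, 0.531, -0.479, -0.469]
ft_force: [-0.0, -0.5, 0.2]
finger_gap: 0.659
```

```bash
python3 - <<'E'
from h import *
st();go([.470,.051,.008],.1,-1)
E
```

```text
t 4.58 tip [0.4684 0.052  0.0147] tip in edge frame [-0.1747  0.0359 -0.0073] F [-0.  -0.5  0.2] gap 0.659 q6 [ 0.48  0.39 -0.74  0.13 -0.35 -2.15]
shift [-0.9  6.8 -1.2] turn [ 0.002 -0.004  0.001] tcp goal [0.453 0.051 0.18 ]
```

Call:
{"method": "arm_command", "body": {"commands": [{"delta_pos": [0, 4, 0.4], "delta_rot": [0, 0, 0], "gripper": 0.34}, {"delta_pos": [0, 4, 0.4], "delta_rot": [0, 0, 0], "gripper": 0.34}, {"delta_pos": [0, 0, 0], "delta_rot": [0, 0, 0], "gripper": 0.34}]}}

```text
clock: 4.95
ee_pos: [0.4507, 0.0512, 0.1785]
tcp_rot: [0.518, 0.531, -0.479, -0.469]
ft_force: [0.7, -0.1, 0.3]
finger_gap: 0.663
```

Call:
{"method": "arm_command", "body": {"commands": [{"delta_pos": [0, 2, 0.2], "delta_rot": [0, 0, 0], "gripper": 0.34}, {"delta_pos": [0, 0, 0], "delta_rot": [0, 0, 0], "gripper": 0.34}]}}

```text
clock: 5.2
ee_pos: [0.4509, 0.0514, 0.1768]
tcp_rot: [0.518, 0.531, -0.479, -0.469]
ft_force: [-0.2, -0.4, 0.1]
finger_gap: 0.659
```

Call:
{"method": "arm_command", "body": {"commands": [{"delta_pos": [0, 2, 0.2], "delta_rot": [0, 0, 0], "gripper": 0.34}, {"delta_pos": [0, 0, 0], "delta_rot": [0, 0, 0], "gripper": 0.34}]}}

```text
clock: 5.45
ee_pos: [0.4509, 0.0514, 0.1748]
tcp_rot: [0.518, 0.531, -0.479, -0.469]
ft_force: [-0.3, 0.9, -0.1]
finger_gap: 0.662
```

Call:
{"method": "arm_command", "body": {"commands": [{"delta_pos": [0, 2, 0.2], "delta_rot": [0, 0, 0], "gripper": 0.34}, {"delta_pos": [0, 0, 0], "delta_rot": [0, 0, 0], "gripper": 0.34}]}}

```text
clock: 5.7
ee_pos: [0.4509, 0.0514, 0.1728]
tcp_rot: [0.518, 0.531, -0.479, -0.469]
ft_force: [-0.2, -0.1, -0.1]
finger_gap: 0.659
```

Call:
{"method": "arm_command", "body": {"commands": [{"delta_pos": [0, 1, 0.1], "delta_rot": [0, 0, 0], "gripper": 0.34}, {"delta_pos": [0, 0, 0], "delta_rot": [0, 0, 0], "gripper": 0.34}]}}

```text
clock: 5.95
ee_pos: [0.4509, 0.0514, 0.1719]
tcp_rot: [0.518, 0.531, -0.479, -0.469]
ft_force: [0.1, 0.2, -0.2]
finger_gap: 0.662
```

Call:
{"method": "arm_command", "body": {"commands": [{"delta_pos": [0, 1, 0.1], "delta_rot": [0, 0, 0], "gripper": 0.34}, {"delta_pos": [0, 0, 0], "delta_rot": [0, 0, 0], "gripper": 0.34}]}}

```text
clock: 6.2
ee_pos: [0.4509, 0.0514, 0.1709]
tcp_rot: [0.518, 0.531, -0.479, -0.469]
ft_force: [0.2, -0.7, 0.2]
finger_gap: 0.662
```

Call:
{"method": "arm_command", "body": {"commands": [{"delta_pos": [0, 1, 0.1], "delta_rot": [0, 0, 0], "gripper": 0.34}, {"delta_pos": [0, 0, 0], "delta_rot": [0, 0, 0], "gripper": 0.34}]}}

```text
clock: 6.45
ee_pos: [0.4509, 0.0514, 0.1698]
tcp_rot: [0.518, 0.531, -0.479, -0.469]
ft_force: [0.7, 0.2, 0.1]
finger_gap: 0.658
```

Call:
{"method": "arm_command", "body": {"commands": [{"delta_pos": [0, 1, 0.1], "delta_rot": [0, 0, 0], "gripper": 0.34}, {"delta_pos": [0, 0, 0], "delta_rot": [0, 0, 0], "gripper": 0.34}]}}

```text
clock: 6.7
ee_pos: [0.451, 0.0515, 0.169]
tcp_rot: [0.518, 0.532, -0.479, -0.469]
ft_force: [-0.2, 0.5, 1.7]
finger_gap: 0.658
```

Call:
{"method": "arm_command", "body": {"commands": [{"delta_pos": [0, 1, 0.1], "delta_rot": [0, 0, 0], "gripper": 0.34}, {"delta_pos": [0, 0, 0], "delta_rot": [0, 0, 0], "gripper": 0.34}]}}

```text
clock: 6.95
ee_pos: [0.451, 0.0515, 0.1688]
tcp_rot: [0.518, 0.532, -0.479, -0.469]
ft_force: [-3.4, 0.7, 11.1]
finger_gap: 0.658
```

Call:
{"method": "arm_command", "body": {"commands": [{"delta_pos": [0, -4, -0.4], "delta_rot": [0, 0, 0], "gripper": 0.34}, {"delta_pos": [0, 0.8, -8], "delta_rot": [0, 0, 0], "gripper": 0.34}, {"delta_pos": [0, 0.8, -8], "delta_rot": [0, 0, 0], "gripper": 0.34}, {"delta_pos": [0, 0.8, -8], "delta_rot": [0, 0, 0], "gripper": 0.34}, {"delta_pos": [0, 0.8, -8], "delta_rot": [0, 0, 0], "gripper": 0.34}, {"delta_pos": [0, 0.8, -8], "delta_rot": [0, 0, 0], "gripper": 0.34}, {"delta_pos": [0, 0.8, -8], "delta_rot": [0, 0, 0], "gripper": 0.34}, {"delta_pos": [0, 0, 0], "delta_rot": [0, 0, 0], "gripper": 0.34}]}}

```text
clock: 7.95
ee_pos: [0.5001, 0.0528, 0.1721]
tcp_rot: [0.518, 0.532, -0.478, -0.469]
ft_force: [0.1, 0.2, 0.2]
finger_gap: 0.661
```

```bash
sed -i 's/L=.173/L=.168/' h.py; python3 - <<'E'
from h import *
st();go([.537,.051,.006],.15,-1)
a=save('wrist','w2.png'); b=save('scene','s2.png')[140:290,190:390]
b=cv2.resize(b,(512,384));cv2.imwrite('pics/ws2.png',cv2.resize(np.hstack([a,b]),(800,300))[:,:,::-1])
E
```

```text
t 7.95 tip [0.5174 0.0536 0.005 ] tip in edge frame [-0.1256  0.0361 -0.017 ] F [0.1 0.2 0.2] gap 0.661 q6 [ 0.44  0.47 -0.63  0.11 -0.38 -2.08]
shift [ -2.8   1.2 -11.7] turn [-0.047 -0.005  0.002] tcp goal [0.512 0.05  0.172]
```

View pics/ws2.png

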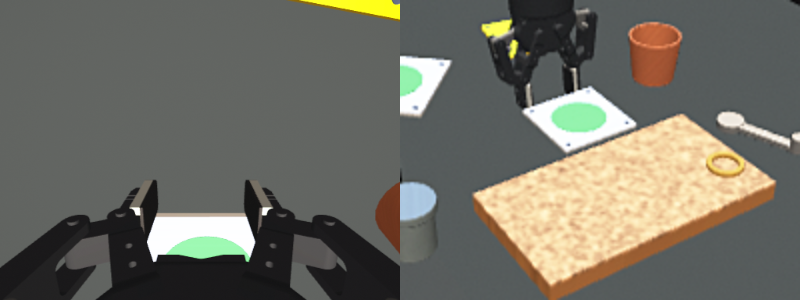

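The wrist view shows the holder's rear edge (150–250,214) square against both fingers. In the scene view there's still a gap to the block. I'll push on slowly.

Call:
{"method": "arm_command", "body": {"commands": [{"delta_pos": [0, 0.4, -4], "delta_rot": [-0.02, 0, 0], "gripper": 0.34}, {"delta_pos": [0, 0.4, -4], "delta_rot": [-0.02, 0, 0], "gripper": 0.34}, {"delta_pos": [0, 0.3, -3], "delta_rot": [-0.01, 0, 0], "gripper": 0.34}, {"delta_pos": [0, 0, 0], "delta_rot": [0, 0, 0], "gripper": 0.34}]}}

```text
clock: 8.55
ee_pos: [0.5103, 0.0528, 0.1723]
tcp_rot: [0.53, 0.543, -0.465, -0.456]
ft_force: [0.5, 0.0, 0.7]
finger_gap: 0.66
```

```bash
python3 - <<'E'
from h import *
st();go([.537,.0525,.006],.15,-1)
E
```

```text
t 8.55 tip [0.5358 0.0537 0.0062] tip in edge frame [-0.1072  0.0358 -0.0158] F [0.5 0.  0.7] gap 0.66 q6 [ 0.43  0.48 -0.65  0.19 -0.31 -2.15]
shift [-1.   0.4 -1.5] turn [ 0.002 -0.004  0.001] tcp goal [0.512 0.052 0.172]
```

Call:
{"method": "arm_command", "body": {"commands": [{"delta_pos": [0, 0.3, -2], "delta_rot": [0, 0, 0], "gripper": 0.34}, {"delta_pos": [0, 0, 0], "delta_rot": [0, 0, 0], "gripper": 0.34}]}}

```text
clock: 8.8
ee_pos: [0.5124, 0.0529, 0.1723]
tcp_rot: [0.53, 0.543, -0.465, -0.456]
ft_force: [-0.3, -0.4, 0.0]
finger_gap: 0.66
```

Call:
{"method": "arm_command", "body": {"commands": [{"delta_pos": [0, 0.15, -1], "delta_rot": [0, 0, 0], "gripper": 0.34}, {"delta_pos": [0, 0, 0], "delta_rot": [0, 0, 0], "gripper": 0.34}]}}

```text
clock: 9.05
ee_pos: [0.5133, 0.0529, 0.1723]
tcp_rot: [0.53, 0.543, -0.466, -0.456]
ft_force: [-1.1, 0.6, 0.3]
finger_gap: 0.656
```

Call:
{"method": "arm_command", "body": {"commands": [{"delta_pos": [0, 0.15, -1], "delta_rot": [0, 0, 0], "gripper": 0.34}, {"delta_pos": [0, 0, 0], "delta_rot": [0, 0, 0], "gripper": 0.34}]}}

```text
clock: 9.3
ee_pos: [0.5141, 0.0528, 0.1722]
tcp_rot: [0.53, 0.543, -0.466, -0.456]
ft_force: [-1.7, -0.6, 0.5]
finger_gap: 0.658
```

Call:
{"method": "arm_command", "body": {"commands": [{"delta_pos": [0, 0.15, -1], "delta_rot": [0, 0, 0], "gripper": 0.34}, {"delta_pos": [0, 0, 0], "delta_rot": [0, 0, 0], "gripper": 0.34}]}}

```text
clock: 9.55
ee_pos: [0.5145, 0.0527, 0.172]
tcp_rot: [0.529, 0.542, -0.466, -0.456]
ft_force: [-4.9, 1.4, 3.1]
finger_gap: 0.661
```

Call:
{"method": "arm_command", "body": {"commands": [{"delta_pos": [0, 0.15, -1], "delta_rot": [0, 0, 0], "gripper": 0.34}, {"delta_pos": [0, 0, 0], "delta_rot": [0, 0, 0], "gripper": 0.34}]}}

```text
clock: 9.8
ee_pos: [0.5149, 0.0526, 0.1718]
tcp_rot: [0.529, 0.542, -0.467, -0.456]
ft_force: [-6.9, 0.8, 3.0]
finger_gap: 0.66
```

Call:
{"method": "arm_command", "body": {"commands": [{"delta_pos": [0, -2, -0.3], "delta_rot": [0, 0, 0], "gripper": 0.34}, {"delta_pos": [0, -2, -0.3], "delta_rot": [0, 0, 0], "gripper": 0.34}, {"delta_pos": [0, 0, 0], "delta_rot": [0, 0, 0], "gripper": 0.34}]}}

```text
clock: 10.18
ee_pos: [0.5149, 0.0525, 0.1754]
tcp_rot: [0.529, 0.542, -0.467, -0.456]
ft_force: [-5.3, 0.9, -0.7]
finger_gap: 0.658
```

Call:
{"method": "arm_command", "body": {"commands": [{"delta_pos": [0, -2, -0.5], "delta_rot": [0, 0, 0], "gripper": 0.34}, {"delta_pos": [0, -2, -0.5], "delta_rot": [0, 0, 0], "gripper": 0.34}, {"delta_pos": [0, 0, 0], "delta_rot": [0, 0, 0], "gripper": 0.34}]}}

```text
clock: 10.55
ee_pos: [0.5151, 0.0525, 0.1795]
tcp_rot: [0.529, 0.542, -0.467, -0.457]
ft_force: [-6.3, 2.1, 0.1]
finger_gap: 0.662
```

```bash
python3 - <<'E'
from h import *
st()
a=save('wrist','w3.png'); b=save('scene','s3.png')[140:290,190:390]
b=cv2.resize(b,(512,384));cv2.imwrite('pics/ws3.png',cv2.resize(np.hstack([a,b]),(800,300))[:,:,::-1])
E
```

```text
t 10.55 tip [0.5397 0.0531 0.0133] tip in edge frame [-0.1034  0.035  -0.0087] F [-6.3  2.1  0.1] gap 0.662 q6 [ 0.43  0.47 -0.62  0.17 -0.35 -2.13]
```

View pics/ws3.png

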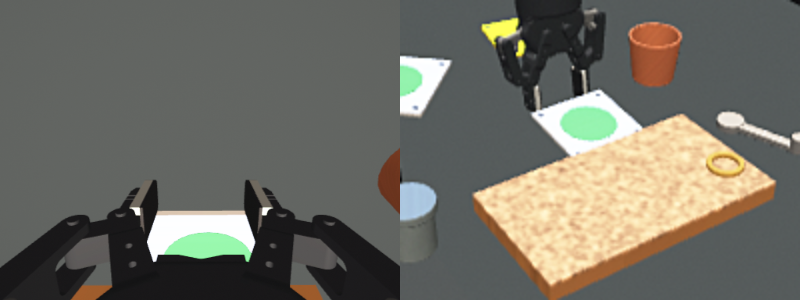

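Call:
{"method": "arm_command", "body": {"commands": [{"delta_pos": [0, -3, -0.7], "delta_rot": [0, 0, 0], "gripper": 0.34}, {"delta_pos": [0, -3, -0.7], "delta_rot": [0, 0, 0], "gripper": 0.34}, {"delta_pos": [0, 0, 0], "delta_rot": [0, 0, 0], "gripper": 0.34}]}}

```text
clock: 11.02
ee_pos: [0.5156, 0.0525, 0.1858]
tcp_rot: [0.529, 0.542, -0.467, -0.457]
ft_force: [-5.8, 1.6, -0.0]
finger_gap: 0.662
```

Call:
{"method": "arm_command", "body": {"commands": [{"delta_pos": [0, -3, -0.9], "delta_rot": [0, 0, 0], "gripper": 0.34}, {"delta_pos": [0, -3, -0.9], "delta_rot": [0, 0, 0], "gripper": 0.34}, {"delta_pos": [0, 0, 0], "delta_rot": [0, 0, 0], "gripper": 0.34}]}}

```text
clock: 11.4
ee_pos: [0.5165, 0.0525, 0.1921]
tcp_rot: [0.529, 0.542, -0.467, -0.457]
ft_force: [-7.0, 1.4, -0.1]
finger_gap: 0.659
```

```bash
python3 - <<'E'
from h import *
st()
a=save('wrist','w4.png')[150:300,100:420]; b=save('scene','s4.png')[150:260,230:360]
b=cv2.resize(b,(450,380),interpolation=cv2.INTER_CUBIC);a=cv2.resize(a,(350,380))
cv2.imwrite('pics/ws4.png',np.hstack([a,b])[:,:,::-1])
E
```

```text
t 11.4 tip [0.5412 0.0531 0.0259] tip in edge frame [-0.1019  0.0349  0.0039] F [-7.   1.4 -0.1] gap 0.659 q6 [ 0.42  0.45 -0.6   0.15 -0.39 -2.11]
```

View pics/ws4.png

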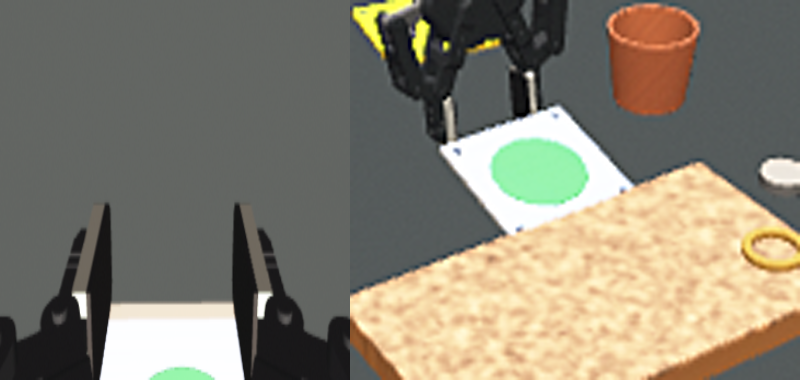

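Call:
{"method": "arm_command", "body": {"commands": [{"delta_pos": [0, -2.8, -1.4], "delta_rot": [0, 0, 0], "gripper": 0.34}, {"delta_pos": [0, -3.2, -2], "delta_rot": [0, 0, 0], "gripper": 0.34}, {"delta_pos": [0, -3.2, -2], "delta_rot": [0, 0, 0], "gripper": 0.34}, {"delta_pos": [0, 0, 0], "delta_rot": [0, 0, 0], "gripper": 0.34}]}}

```text
clock: 12.0
ee_pos: [0.5194, 0.0524, 0.2016]
tcp_rot: [0.529, 0.541, -0.468, -0.457]
ft_force: [-9.7, 2.9, 1.6]
finger_gap: 0.661
```

Call:
{"method": "arm_command", "body": {"commands": [{"delta_pos": [0, -3, -2.3], "delta_rot": [0, 0, 0], "gripper": 0.34}, {"delta_pos": [0, -3, -2.3], "delta_rot": [0, 0, 0], "gripper": 0.34}, {"delta_pos": [0, 0, 0], "delta_rot": [0, 0, 0], "gripper": 0.34}]}}

```text
clock: 12.38
ee_pos: [0.5221, 0.0524, 0.2079]
tcp_rot: [0.528, 0.54, -0.469, -0.458]
ft_force: [-13.7, 4.8, 4.7]
finger_gap: 0.659
```

```bash
python3 - <<'E'
from h import *
st()
a=save('wrist','w5.png')[150:300,100:420]; b=save('scene','s5.png')[150:260,230:360]
b=cv2.resize(b,(450,380),interpolation=cv2.INTER_CUBIC);a=cv2.resize(a,(350,380))
cv2.imwrite('pics/ws5.png',np.hstack([a,b])[:,:,::-1])
E
```

```text
t 12.38 tip [0.5457 0.0527 0.0416] tip in edge frame [-0.0973  0.0344  0.0196] F [-13.7   4.8   4.7] gap 0.659 q6 [ 0.42  0.43 -0.57  0.13 -0.45 -2.08]
```

View pics/ws5.png

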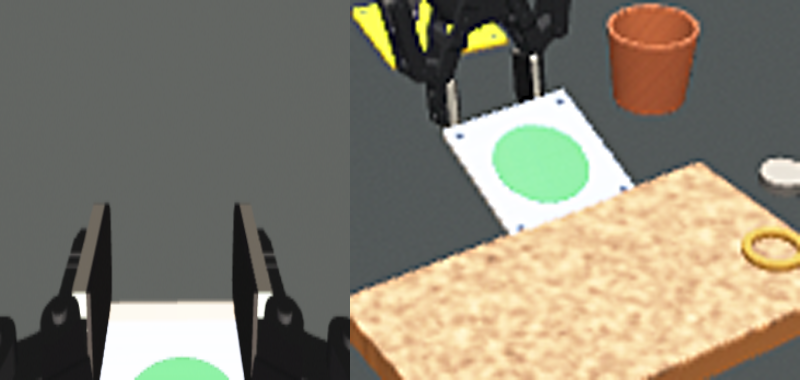

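The holder is tipping with its rear edge held on the fingers. Force is up a little at 14 N, so I'll use less forward motion.

Call:
{"method": "arm_command", "body": {"commands": [{"delta_pos": [0, -4, -1.8], "delta_rot": [0, 0, 0], "gripper": 0.34}, {"delta_pos": [0, -4, -2.4], "delta_rot": [0, 0, 0], "gripper": 0.34}, {"delta_pos": [0, 0, 0], "delta_rot": [0, 0, 0], "gripper": 0.34}]}}

```text
clock: 12.85
ee_pos: [0.5257, 0.0525, 0.217]
tcp_rot: [0.529, 0.54, -0.468, -0.457]
ft_force: [-12.5, 3.4, 4.5]
finger_gap: 0.657
```

Call:
{"method": "arm_command", "body": {"commands": [{"delta_pos": [0, -3.5, -3.2], "delta_rot": [0, 0, 0], "gripper": 0.34}, {"delta_pos": [0, -3.5, -3.2], "delta_rot": [0, 0, 0], "gripper": 0.34}, {"delta_pos": [0, 0, 0], "delta_rot": [0, 0, 0], "gripper": 0.34}]}}

```text
clock: 13.22
ee_pos: [0.5348, 0.0535, 0.2265]
tcp_rot: [0.53, 0.544, -0.465, -0.455]
ft_force: [0.4, -0.5, 0.5]
finger_gap: 0.661
```

```bash
python3 - <<'E'
from h import *
st()
E
```

```text
t 13.22 tip [0.5607 0.0546 0.0605] tip in edge frame [-0.0824  0.0359  0.0385] F [ 0.4 -0.5  0.5] gap 0.661 q6 [ 0.41  0.42 -0.52  0.12 -0.49 -2.06]
```

```bash
python3 - <<'E'
from h import *
a=save('wrist','w6.png')[150:300,100:420]; b=save('scene','s6.png')[140:260,220:360]
b=cv2.resize(b,(450,386),interpolation=cv2.INTER_CUBIC);a=cv2.resize(a,(350,386))
cv2.imwrite('pics/ws6.png',np.hstack([a,b])[:,:,::-1])
E
```

```text
(no output)
```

View pics/ws6.png

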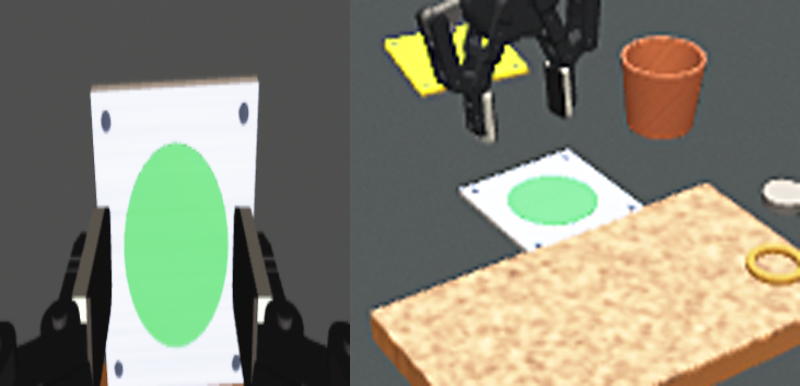

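The wrist view shows the plate flat again: its rear edge is at (175,80), under the fingers. The edge slipped off the fingertips because the overlap was too small (about 2 mm). I'll retry with a nearly upright tool and the tips about 1.5 mm above the slate, so more of the finger overlaps the edge.

```bash
python3 - <<'E'
from h import *
go([.505,.0525,.05],.03,-1); 
im=cv2.imread('pics/t1.png')
st()
E
```

```text
shift [-0.1  2.7 35. ] turn [ 0.123 -0.005  0.002] tcp goal [0.5   0.052 0.218]
t 13.32 tip [0.5597 0.0542 0.0598] tip in edge frame [-0.0834  0.0356  0.0378] F [0.1 0.1 0.4] gap 0.664 q6 [ 0.41  0.42 -0.52  0.12 -0.49 -2.06]
```

Call:
{"method": "arm_command", "body": {"commands": [{"delta_pos": [0, 0, 17], "delta_rot": [0.04, 0, 0], "gripper": 0.34}, {"delta_pos": [0, 0, 17], "delta_rot": [0.04, 0, 0], "gripper": 0.34}, {"delta_pos": [0, 0, 0], "delta_rot": [0.04, 0, 0], "gripper": 0.34}, {"delta_pos": [0, 0, 0], "delta_rot": [0, 0, 0], "gripper": 0.34}]}}

```text
clock: 13.82
ee_pos: [0.4996, 0.0526, 0.2213]
tcp_rot: [0.501, 0.514, -0.497, -0.487]
ft_force: [-1.0, 0.7, 0.1]
finger_gap: 0.658
```

```bash
python3 - <<'E'
from h import *
go([.512,.0525,.0025],.03,-1); 
st()
# holder rear edge from top view
im=bot.get_image('wrist');P=bot.camera_params('wrist')
cv2.imwrite('pics/w7.png',im[:,:,::-1])
for d in bot.pinpoint('wrist','holder')[:2]: print(d, ray('wrist',d['location'],0,P))
h=cv2.cvtColor(im,cv2.COLOR_RGB2HSV);g=cv2.inRange(h,(45,60,80),(75,255,255))
c=max(cv2.findContours(g,0,2)[0],key=cv2.contourArea);x,y,w,hh=cv2.boundingRect(c);print(x,y,w,hh)
col=im[:,x+w//2].astype(int);v=col.min(1);i=np.where(v>150)[0];print('rear edge row',i.min() if len(i) else None)
if len(i):
  for r in(i.min(),): print(ray('wrist',(x+w/2,r),.014,P).round(4))
E
```

```text
shift [-0.6 51.1 -5.8] turn [ 0.001 -0.004  0.002] tcp goal [0.507 0.052 0.17 ]
t 13.82 tip [0.5049 0.0531 0.0534] tip in edge frame [-0.1382  0.036   0.0314] F [-1.   0.7  0.1] gap 0.658 q6 [ 0.43  0.4  -0.53  0.02 -0.61 -1.99]
{'location': [258.2, 316.1], 'confidence': 0.7} [0.59414002 0.05556491 0.        ]
216 293 90 38
rear edge row 274
[0.5479 0.0562 0.014 ]
```

Call:
{"method": "arm_command", "body": {"commands": [{"delta_pos": [0, 12, -2], "delta_rot": [0, 0, 0], "gripper": 0.34}, {"delta_pos": [0, 12, -2], "delta_rot": [0, 0, 0], "gripper": 0.34}, {"delta_pos": [0, 12, -2], "delta_rot": [0, 0, 0], "gripper": 0.34}, {"delta_pos": [0, 12, 0], "delta_rot": [0, 0, 0], "gripper": 0.34}, {"delta_pos": [0, 2, 0], "delta_rot": [0, 0, 0], "gripper": 0.34}, {"delta_pos": [0, 0, 0], "delta_rot": [0, 0, 0], "gripper": 0.34}]}}

```text
clock: 14.68
ee_pos: [0.5077, 0.0528, 0.1713]
tcp_rot: [0.501, 0.514, -0.497, -0.487]
ft_force: [-0.1, -0.8, -0.1]
finger_gap: 0.66
```

```bash
python3 - <<'E'
from h import *
go([.532,.0525,.0025],.03,-1); 
st()
E
```

```text
shift [ -0.9   1.4 -19.2] turn [ 0.001 -0.004  0.002] tcp goal [0.527 0.052 0.17 ]
t 14.68 tip [0.513  0.0532 0.0034] tip in edge frame [-0.13    0.0358 -0.0186] F [-0.1 -0.8 -0.1] gap 0.66 q6 [ 0.42  0.49 -0.56  0.02 -0.5  -1.99]
```

Call:
{"method": "arm_command", "body": {"commands": [{"delta_pos": [0, 0.6, -6], "delta_rot": [0, 0, 0], "gripper": 0.34}, {"delta_pos": [0, 0.6, -6], "delta_rot": [0, 0, 0], "gripper": 0.34}, {"delta_pos": [0, 0.3, -6], "delta_rot": [0, 0, 0], "gripper": 0.34}, {"delta_pos": [0, 0.2, -4], "delta_rot": [0, 0, 0], "gripper": 0.34}, {"delta_pos": [0, 0, -1], "delta_rot": [0, 0, 0], "gripper": 0.34}, {"delta_pos": [0, 0, 0], "delta_rot": [0, 0, 0], "gripper": 0.34}]}}

```text
clock: 15.42
ee_pos: [0.5306, 0.0533, 0.1704]
tcp_rot: [0.501, 0.514, -0.497, -0.487]
ft_force: [-0.1, -0.1, 0.1]
finger_gap: 0.66
```

Call:
{"method": "arm_command", "body": {"commands": [{"delta_pos": [0, 0, -1], "delta_rot": [0, 0, 0], "gripper": 0.34}, {"delta_pos": [0, 0, 0], "delta_rot": [0, 0, 0], "gripper": 0.34}]}}

```text
clock: 15.68
ee_pos: [0.5316, 0.0533, 0.1705]
tcp_rot: [0.501, 0.514, -0.497, -0.487]
ft_force: [-0.0, -0.5, -1.4]
finger_gap: 0.662
```

Call:
{"method": "arm_command", "body": {"commands": [{"delta_pos": [0, 0, -1], "delta_rot": [0, 0, 0], "gripper": 0.34}, {"delta_pos": [0, 0, 0], "delta_rot": [0, 0, 0], "gripper": 0.34}]}}

```text
clock: 15.92
ee_pos: [0.5328, 0.0533, 0.1705]
tcp_rot: [0.501, 0.514, -0.497, -0.487]
ft_force: [0.1, -0.2, -0.7]
finger_gap: 0.662
```

Call:
{"method": "arm_command", "body": {"commands": [{"delta_pos": [0, 0, -2], "delta_rot": [0, 0, 0], "gripper": 0.34}, {"delta_pos": [0, 0, 0], "delta_rot": [0, 0, 0], "gripper": 0.34}]}}

```text
clock: 16.18
ee_pos: [0.5341, 0.0532, 0.1705]
tcp_rot: [0.501, 0.514, -0.498, -0.487]
ft_force: [-3.4, -0.8, 1.7]
finger_gap: 0.659
```

Call:
{"method": "arm_command", "body": {"commands": [{"delta_pos": [0, 0, -1], "delta_rot": [0, 0, 0], "gripper": 0.34}, {"delta_pos": [0, 0, 0], "delta_rot": [0, 0, 0], "gripper": 0.34}]}}

```text
clock: 16.42
ee_pos: [0.5344, 0.0532, 0.1704]
tcp_rot: [0.501, 0.513, -0.499, -0.487]
ft_force: [-6.6, 0.7, 3.0]
finger_gap: 0.66
```

Call:
{"method": "arm_command", "body": {"commands": [{"delta_pos": [0, 0, -1], "delta_rot": [0, 0, 0], "gripper": 0.34}, {"delta_pos": [0, 0, 0], "delta_rot": [0, 0, 0], "gripper": 0.34}]}}

```text
clock: 16.68
ee_pos: [0.5348, 0.0532, 0.1704]
tcp_rot: [0.5, 0.512, -0.499, -0.488]
ft_force: [-9.2, 1.6, 6.2]
finger_gap: 0.655
```

Call:
{"method": "arm_command", "body": {"commands": [{"delta_pos": [0, -2, -0.1], "delta_rot": [0, 0, 0], "gripper": 0.34}, {"delta_pos": [0, -2, -0.2], "delta_rot": [0, 0, 0], "gripper": 0.34}, {"delta_pos": [0, -2, -0.2], "delta_rot": [0, 0, 0], "gripper": 0.34}, {"delta_pos": [0, -2, -0.2], "delta_rot": [0, 0, 0], "gripper": 0.34}, {"delta_pos": [0, 0, 0], "delta_rot": [0, 0, 0], "gripper": 0.34}]}}

```text
clock: 17.3
ee_pos: [0.535, 0.0531, 0.1776]
tcp_rot: [0.5, 0.512, -0.499, -0.488]
ft_force: [-6.5, 2.0, -1.4]
finger_gap: 0.659
```

Call:
{"method": "arm_command", "body": {"commands": [{"delta_pos": [0, -3, -0.5], "delta_rot": [0, 0, 0], "gripper": 0.34}, {"delta_pos": [0, -3, -0.5], "delta_rot": [0, 0, 0], "gripper": 0.34}, {"delta_pos": [0, -3, -0.8], "delta_rot": [0, 0, 0], "gripper": 0.34}, {"delta_pos": [0, 0, 0], "delta_rot": [0, 0, 0], "gripper": 0.34}]}}

```text
clock: 17.8
ee_pos: [0.5361, 0.053, 0.1865]
tcp_rot: [0.5, 0.512, -0.5, -0.488]
ft_force: [-8.8, 2.0, 0.7]
finger_gap: 0.66
```

```bash
cat >> h.py <<'E'
def edge():
    "wrist view: row of plate's rear edge between the fingers"
    im=bot.get_image('wrist'); v=im[:,256].astype(int).min(1);i=np.where(v>150)[0];print('edge row',i.min() if len(i) else None)
    return im
E
python3 - <<'E'
from h import *
for n in (3,4,5):
    im=cv2.imread(f'pics/w{n}.png'); i=np.where(im[:,256].astype(int).min(1)>150)[0];print(n,i.min())
st();edge()
E
```

```text
3 270
4 270
5 269
t 17.8 tip [0.5401 0.0532 0.0186] tip in edge frame [-0.1029  0.0351 -0.0034] F [-8.8  2.   0.7] gap 0.66 q6 [ 0.4   0.5  -0.47  0.02 -0.58 -1.96]
edge row 274
```

Call:
{"method": "arm_command", "body": {"commands": [{"delta_pos": [0, -3.5, -1.2], "delta_rot": [0, 0, 0], "gripper": 0.34}, {"delta_pos": [0, -3.5, -1.2], "delta_rot": [0, 0, 0], "gripper": 0.34}, {"delta_pos": [0, 0, 0], "delta_rot": [0, 0, 0], "gripper": 0.34}]}}

```text
clock: 18.23
ee_pos: [0.5378, 0.053, 0.1934]
tcp_rot: [0.5, 0.511, -0.5, -0.489]
ft_force: [-9.9, 2.8, 1.5]
finger_gap: 0.659
```

Call:
{"method": "arm_command", "body": {"commands": [{"delta_pos": [0, -3.4, -1.5], "delta_rot": [0, 0, 0], "gripper": 0.34}, {"delta_pos": [0, -3.4, -1.7], "delta_rot": [0, 0, 0], "gripper": 0.34}, {"delta_pos": [0, 0, 0], "delta_rot": [0, 0, 0], "gripper": 0.34}]}}

```text
clock: 18.6
ee_pos: [0.5399, 0.053, 0.2001]
tcp_rot: [0.499, 0.51, -0.501, -0.489]
ft_force: [-12.9, 4.4, 1.9]
finger_gap: 0.66
```

```bash
python3 - <<'E'
from h import *
st();edge()
E
```

```text
t 18.6 tip [0.5432 0.053  0.0321] tip in edge frame [-0.0999  0.0348  0.0101] F [-12.9   4.4   1.9] gap 0.66 q6 [ 0.4   0.48 -0.45  0.01 -0.62 -1.96]
edge row 274
```

Call:
{"method": "arm_command", "body": {"commands": [{"delta_pos": [0, -3.3, -1.3], "delta_rot": [0, 0, 0], "gripper": 0.34}, {"delta_pos": [0, -3.3, -1.6], "delta_rot": [0, 0, 0], "gripper": 0.34}, {"delta_pos": [0, 0, 0], "delta_rot": [0, 0, 0], "gripper": 0.34}]}}

```text
clock: 19.02
ee_pos: [0.5424, 0.0531, 0.2068]
tcp_rot: [0.499, 0.51, -0.501, -0.49]
ft_force: [-13.7, 3.9, 3.2]
finger_gap: 0.66
```

```bash
python3 - <<'E'
from h import *
st();edge()
E
```

```text
t 19.02 tip [0.5454 0.053  0.0388] tip in edge frame [-0.0976  0.0348  0.0168] F [-13.7   3.9   3.2] gap 0.66 q6 [ 0.4   0.47 -0.44  0.01 -0.64 -1.95]
edge row 274
```

Call:
{"method": "arm_command", "body": {"commands": [{"delta_pos": [0, -3.5, -1.6], "delta_rot": [0, 0, 0], "gripper": 0.34}, {"delta_pos": [0, -3.5, -1.8], "delta_rot": [0, 0, 0], "gripper": 0.34}, {"delta_pos": [0, 0, 0], "delta_rot": [0, 0, 0], "gripper": 0.34}]}}

```text
clock: 19.45
ee_pos: [0.5455, 0.0531, 0.2142]
tcp_rot: [0.499, 0.51, -0.501, -0.49]
ft_force: [-15.3, 4.5, 7.0]
finger_gap: 0.661
```

```bash
python3 - <<'E'
from h import *
st();edge()
E
```

```text
t 19.45 tip [0.5486 0.0531 0.0462] tip in edge frame [-0.0945  0.0347  0.0242] F [-15.3   4.5   7. ] gap 0.661 q6 [ 0.39  0.47 -0.42  0.01 -0.67 -1.95]
edge row 274
```

Call:
{"method": "arm_command", "body": {"commands": [{"delta_pos": [0, -3, -1.2], "delta_rot": [0, 0, 0], "gripper": 0.34}, {"delta_pos": [0, 0, 0], "delta_rot": [0, 0, 0], "gripper": 0.34}]}}

```text
clock: 19.75
ee_pos: [0.5469, 0.0531, 0.2174]
tcp_rot: [0.499, 0.51, -0.501, -0.489]
ft_force: [-13.9, 3.4, 5.8]
finger_gap: 0.656
```

Call:
{"method": "arm_command", "body": {"commands": [{"delta_pos": [0, -3, -1.8], "delta_rot": [0, 0, 0], "gripper": 0.34}, {"delta_pos": [0, 0, 0], "delta_rot": [0, 0, 0], "gripper": 0.34}]}}

```text
clock: 20.0
ee_pos: [0.5509, 0.0535, 0.2214]
tcp_rot: [0.5, 0.513, -0.499, -0.488]
ft_force: [-6.7, 1.3, 4.8]
finger_gap: 0.66
```

```bash
python3 - <<'E'
from h import *
st();edge()
E
```

```text
t 20.0 tip [0.5553 0.0537 0.0535] tip in edge frame [-0.0877  0.0351  0.0315] F [-6.7  1.3  4.8] gap 0.66 q6 [ 0.39  0.46 -0.41  0.01 -0.68 -1.95]
edge row 264
```

```bash
cat >> h.py <<'E'
def edgey(col=256,off=.011):
    "tool-y (mm) of the plate's edge on the finger front plane; tip is at 168"
    P=bot.camera_params('wrist');o=bot.get_obs();im=bot.get_image('wrist')
    i=np.where(im[:,col].astype(int).min(1)>150)[0]
    if not len(i): print('no edge');return im
    K=np.array(P['intrinsics']);T=np.array(P['camera_from_world']);R=Ro.from_quat(o['tcp_rot'])
    c=R.inv().apply(-T[:3,:3].T@T[:3,3]-o['ee_pos']);d=R.inv().apply(T[:3,:3].T@np.linalg.inv(K)@np.array([col,i.min(),1.]))
    s=(-off-c[2])/d[2];print('row',i.min(),'cam',c.round(3),'edge tool mm',((c+s*d)*1000).round(1));return im
E
python3 - <<'E'
from h import *
st();
for k in(230,256,280):edgey(k)
# same geometry for old rows
P=bot.camera_params('wrist');o=bot.get_obs();K=np.array(P['intrinsics']);T=np.array(P['camera_from_world']);R=Ro.from_quat(o['tcp_rot'])
c=R.inv().apply(-T[:3,:3].T@T[:3,3]-o['ee_pos'])
for r in(264,269,270,274):
    d=R.inv().apply(T[:3,:3].T@np.linalg.inv(K)@np.array([256,r,1.]));print(r,((c+d*(-.011-c[2])/d[2])*1000).round(1))
E
```

```text
t 20.05 tip [0.5553 0.0537 0.0534] tip in edge frame [-0.0877  0.0351  0.0314] F [-7.2  1.6  4.2] gap 0.66 q6 [ 0.39  0.46 -0.41  0.01 -0.68 -1.95]
row 268 cam [-0.001  0.031  0.067] edge tool mm [-14.1 164.1 -11. ]
row 264 cam [-0.001  0.031  0.067] edge tool mm [ -1.1 168.  -11. ]
row 266 cam [-0.001  0.031  0.067] edge tool mm [ 11.  166.2 -11. ]
264 [ -1.1 168.  -11. ]
269 [ -1.1 163.1 -11. ]
270 [ -1.1 162.2 -11. ]
274 [ -1.1 158.5 -11. ]
```

The edge slid to within about 3 mm of the fingertips when the front edge dropped into the foot corner, but the plate is still held at about 0.6 rad. I'll push forward in small steps so the edge climbs the fingers, tilting the tips under it as I go.

Call:
{"method": "arm_command", "body": {"commands": [{"delta_pos": [0, -0.8, 0], "delta_rot": [-0.01, 0, 0], "gripper": 0.34}, {"delta_pos": [0, -0.8, 0], "delta_rot": [-0.01, 0, 0], "gripper": 0.34}, {"delta_pos": [0, 0, 0], "delta_rot": [0, 0, 0], "gripper": 0.34}]}}

```text
clock: 20.58
ee_pos: [0.5496, 0.0533, 0.2228]
tcp_rot: [0.505, 0.517, -0.495, -0.483]
ft_force: [-12.4, 2.3, 8.1]
finger_gap: 0.659
```

```bash
python3 - <<'E'
from h import *
st();
for k in(230,256,280):edgey(k)
E
```

```text
t 20.57 tip [0.5568 0.0535 0.0549] tip in edge frame [-0.0862  0.035   0.0329] F [-12.4   2.3   8.1] gap 0.659 q6 [ 0.39  0.46 -0.42  0.03 -0.66 -1.96]
row 266 cam [-0.001  0.031  0.067] edge tool mm [-14.3 166.1 -11. ]
row 263 cam [-0.001  0.031  0.067] edge tool mm [ -1.1 169.1 -11. ]
row 264 cam [-0.001  0.031  0.067] edge tool mm [ 11.2 168.1 -11. ]
```

Call:
{"method": "arm_command", "body": {"commands": [{"delta_pos": [0, -0.2, 6.4], "delta_rot": [-0.04, 0, 0], "gripper": 0.34}, {"delta_pos": [0, -0.2, 6.4], "delta_rot": [-0.04, 0, 0], "gripper": 0.34}, {"delta_pos": [0, 0, 0], "delta_rot": [0, 0, 0], "gripper": 0.34}]}}

```text
clock: 21.1
ee_pos: [0.5381, 0.0531, 0.2226]
tcp_rot: [0.525, 0.538, -0.472, -0.461]
ft_force: [-5.1, -0.4, 2.9]
finger_gap: 0.659
```

```bash
python3 - <<'E'
from h import *
st();
for k in(230,256,280):edgey(k)
E
```

```text
t 21.1 tip [0.5597 0.0537 0.056 ] tip in edge frame [-0.0833  0.035   0.034 ] F [-5.1 -0.4  2.9] gap 0.659 q6 [ 0.41  0.43 -0.5   0.09 -0.53 -2.03]
row 262 cam [-0.001  0.031  0.067] edge tool mm [-14.6 170.1 -11. ]
row 260 cam [-0.001  0.031  0.067] edge tool mm [ -1.1 172.3 -11. ]
row 261 cam [-0.001  0.031  0.067] edge tool mm [ 11.4 171.3 -11. ]
```

Call:
{"method": "arm_command", "body": {"commands": [{"delta_pos": [0, 0.4, 5.9], "delta_rot": [-0.04, 0, 0], "gripper": 0.34}, {"delta_pos": [0, 0.4, 5.9], "delta_rot": [-0.04, 0, 0], "gripper": 0.34}, {"delta_pos": [0, 0, 0], "delta_rot": [0, 0, 0], "gripper": 0.34}]}}

```text
clock: 21.62
ee_pos: [0.5282, 0.0531, 0.2201]
tcp_rot: [0.543, 0.557, -0.449, -0.439]
ft_force: [-1.4, -0.1, 1.2]
finger_gap: 0.659
```

```bash
python3 - <<'E'
from h import *
st();
for k in(230,256,280):im=edgey(k)
cv2.imwrite('pics/w8.png',im[:,:,::-1])
a=im[150:300,100:420]; b=save('scene','s8.png')[140:260,220:360]
b=cv2.resize(b,(450,386),interpolation=cv2.INTER_CUBIC);a=cv2.resize(a,(350,386))
cv2.imwrite('pics/ws8.png',np.hstack([a,b])[:,:,::-1])
E
```

```text
t 21.62 tip [0.5636 0.0544 0.0559] tip in edge frame [-0.0795  0.0356  0.0339] F [-1.4 -0.1  1.2] gap 0.659 q6 [ 0.42  0.41 -0.59  0.22 -0.38 -2.16]
row 259 cam [-0.001  0.031  0.067] edge tool mm [-14.9 173.5 -11. ]
row 258 cam [-0.001  0.031  0.067] edge tool mm [ -1.1 174.6 -11. ]
row 258 cam [-0.001  0.031  0.067] edge tool mm [ 11.7 174.7 -11. ]
```

View pics/ws8.png

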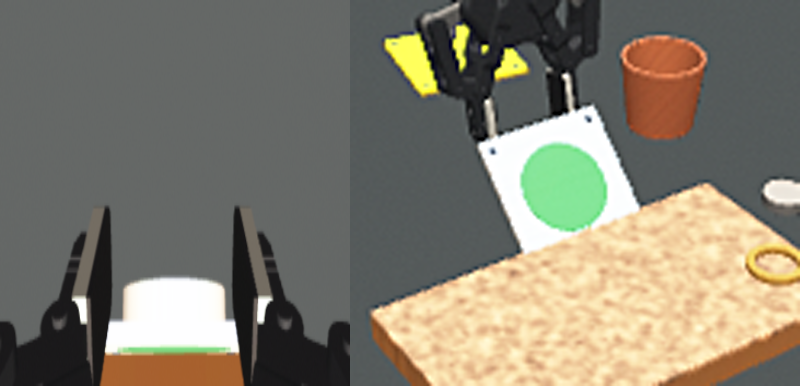

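Plate's still held: the top edge is at crop row 320, and the "edge" my script tracked was the tube, which now shows above it at (175,285). The plate stands at about 0.76 rad with good overlap on the fingers. I'll follow the arc from here.

Call:
{"method": "arm_command", "body": {"commands": [{"delta_pos": [0, -1.5, -2.9], "delta_rot": [0, 0, 0], "gripper": 0.34}, {"delta_pos": [0, -1.5, -2.9], "delta_rot": [0, 0, 0], "gripper": 0.34}, {"delta_pos": [0, -1.5, -2.9], "delta_rot": [0, 0, 0], "gripper": 0.34}, {"delta_pos": [0, -1.5, -2.9], "delta_rot": [0, 0, 0], "gripper": 0.34}, {"delta_pos": [0, 0, 0], "delta_rot": [0, 0, 0], "gripper": 0.34}]}}

```text
clock: 22.45
ee_pos: [0.5386, 0.0535, 0.2287]
tcp_rot: [0.543, 0.557, -0.449, -0.439]
ft_force: [-1.0, 0.2, -1.0]
finger_gap: 0.662
```

Call:
{"method": "arm_command", "body": {"commands": [{"delta_pos": [0, -1, -3.3], "delta_rot": [0, 0, 0], "gripper": 0.34}, {"delta_pos": [0, -1, -3.3], "delta_rot": [0, 0, 0], "gripper": 0.34}, {"delta_pos": [0, -1, -3.3], "delta_rot": [0, 0, 0], "gripper": 0.34}, {"delta_pos": [0, -1, -3.3], "delta_rot": [0, 0, 0], "gripper": 0.34}, {"delta_pos": [0, 0, 0], "delta_rot": [0, 0, 0], "gripper": 0.34}]}}

```text
clock: 23.08
ee_pos: [0.5506, 0.0537, 0.2353]
tcp_rot: [0.543, 0.557, -0.449, -0.439]
ft_force: [-0.6, -0.2, -0.3]
finger_gap: 0.668
```

```bash
python3 - <<'E'
from h import *
st();save('wrist','w9.png');save('scene','s9.png')
# scene projections of a predicted plate: compare green ellipse aspect
for n in(1,8,9):
    im=cv2.imread(f'pics/s{n}.png')[150:240,240:330];g=cv2.inRange(cv2.cvtColor(im,cv2.COLOR_BGR2HSV),(50,60,80),(75,255,255))
    c=cv2.findContours(g,0,2)[0];c=max(c,key=cv2.contourArea) if c else None
    print(n,None if c is None else (cv2.fitEllipse(c),cv2.contourArea(c)))
E
```

```text
t 23.07 tip [0.586  0.0549 0.0711] tip in edge frame [-0.057   0.0355  0.0491] F [-0.6 -0.2 -0.3] gap 0.668 q6 [ 0.4   0.41 -0.51  0.18 -0.45 -2.1 ]
1 (((30.607769012451172, 44.102745056152344), (13.453084945678711, 26.533292770385742), 89.01848602294922), 272.5)
8 (((46.116695404052734, 47.647605895996094), (24.4317626953125, 27.837745666503906), 139.48374938964844), 532.0)
9 (((48.86739730834961, 46.8487663269043), (24.78936767578125, 28.103750228881836), 0.35037776827812195), 542.5)
```

Call:
{"method": "arm_command", "body": {"commands": [{"delta_pos": [0, -0.6, -3.4], "delta_rot": [0, 0, 0], "gripper": 0.34}, {"delta_pos": [0, -0.6, -3.4], "delta_rot": [0, 0, 0], "gripper": 0.34}, {"delta_pos": [0, -0.6, -3.4], "delta_rot": [0, 0, 0], "gripper": 0.34}, {"delta_pos": [0, -0.6, -3.4], "delta_rot": [0, 0, 0], "gripper": 0.34}, {"delta_pos": [0, 0, 0], "delta_rot": [0, 0, 0], "gripper": 0.34}]}}

```text
clock: 23.8
ee_pos: [0.5634, 0.054, 0.2404]
tcp_rot: [0.543, 0.557, -0.449, -0.44]
ft_force: [-0.2, 0.5, -0.3]
finger_gap: 0.656
```

Call:
{"method": "arm_command", "body": {"commands": [{"delta_pos": [0, 0.2, -3.8], "delta_rot": [0, 0, 0], "gripper": 0.34}, {"delta_pos": [0, 0.2, -3.8], "delta_rot": [0, 0, 0], "gripper": 0.34}, {"delta_pos": [0, 0.2, -3.8], "delta_rot": [0, 0, 0], "gripper": 0.34}, {"delta_pos": [0, 0, 0], "delta_rot": [0, 0, 0], "gripper": 0.34}]}}

```text
clock: 24.3
ee_pos: [0.5747, 0.0542, 0.2421]
tcp_rot: [0.543, 0.557, -0.449, -0.44]
ft_force: [-1.0, 0.4, -0.7]
finger_gap: 0.66
```

```bash
python3 - <<'E'
from h import *
st();a=save('wrist','w10.png');b=save('scene','s10.png')[140:260,220:360]
b=cv2.resize(b,(450,386),interpolation=cv2.INTER_CUBIC);a=cv2.resize(a,(350,386))
cv2.imwrite('pics/ws10.png',np.hstack([a,b])[:,:,::-1])
E
```

```text
t 24.3 tip [0.61   0.0554 0.0779] tip in edge frame [-0.033   0.0354  0.0559] F [-1.   0.4 -0.7] gap 0.66 q6 [ 0.39  0.44 -0.44  0.15 -0.5  -2.06]
```

View pics/ws10.png

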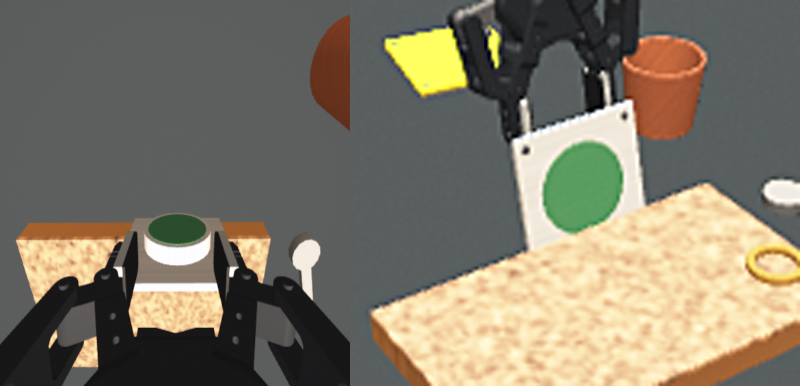

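The wrist and scene views both show the plate standing nearly upright at the wall, tube toward the robot at (178,235), with the fingers either side of it. Now I'll push it past upright.

Call:
{"method": "arm_command", "body": {"commands": [{"delta_pos": [0, 0.8, -3.9], "delta_rot": [0, 0, 0], "gripper": 0.34}, {"delta_pos": [0, 0.8, -3.9], "delta_rot": [0, 0, 0], "gripper": 0.34}, {"delta_pos": [0, 0.8, -3.9], "delta_rot": [0, 0, 0], "gripper": 0.34}, {"delta_pos": [0, 0.8, -3.9], "delta_rot": [0, 0, 0], "gripper": 0.34}, {"delta_pos": [0, 0.8, -3.9], "delta_rot": [0, 0, 0], "gripper": 0.34}, {"delta_pos": [0, 0, 0], "delta_rot": [0, 0, 0], "gripper": 0.34}]}}

```text
clock: 25.15
ee_pos: [0.5945, 0.0547, 0.2423]
tcp_rot: [0.543, 0.557, -0.449, -0.44]
ft_force: [0.4, 0.2, -0.2]
finger_gap: 0.657
```

Call:
{"method": "arm_command", "body": {"commands": [{"delta_pos": [0, 0.8, -3.9], "delta_rot": [0, 0, 0], "gripper": 0.34}, {"delta_pos": [0, 0.8, -3.9], "delta_rot": [0, 0, 0], "gripper": 0.34}, {"delta_pos": [0, 0.8, -3.9], "delta_rot": [0, 0, 0], "gripper": 0.34}, {"delta_pos": [0, 0.8, -3.9], "delta_rot": [0, 0, 0], "gripper": 0.34}, {"delta_pos": [0, 0, 0], "delta_rot": [0, 0, 0], "gripper": 0.34}]}}

```text
clock: 25.78
ee_pos: [0.6105, 0.0551, 0.2425]
tcp_rot: [0.543, 0.557, -0.449, -0.44]
ft_force: [0.0, 0.8, 0.2]
finger_gap: 0.663
```

```bash
python3 - <<'E'
from h import *
st();im=save('wrist','w11.png');print(im[::16,256].tolist());s=save('scene','s11.png')
for k in ('wrist','scene'):
    try:print(k,bot.find_in(k,'holder')[:2])
    except Exception as e:print(e)
E
```

```text
t 25.77 tip [0.6459 0.0563 0.0783] tip in edge frame [0.0029 0.0352 0.0563] F [0.  0.8 0.2] gap 0.663 q6 [ 0.37  0.49 -0.34  0.13 -0.55 -2.02]
[[73, 76, 74], [74, 76, 75], [74, 76, 75], [74, 76, 75], [75, 77, 76], [74, 76, 75], [74, 76, 75], [75, 77, 76], [74, 77, 76], [75, 77, 76], [75, 77, 76], [218, 201, 177], [74, 134, 75], [75, 134, 75], [74, 135, 75], [74, 134, 74], [242, 245, 251], [224, 204, 182], [226, 205, 183], [215, 163, 115], [232, 182, 131], [14, 13, 14], [19, 18, 19], [18, 17, 18]]
wrist [{'box': [259.4, 230.8, 168.7, 130.3], 'confidence': 0.97}]
scene [{'box': [247.5, 157.6, 27.2, 24.5], 'confidence': 0.83}, {'box': [183.6, 182.1, 66.3, 28.5], 'confidence': 0.81}]
```

Call:
{"method": "arm_command", "body": {"commands": [{"delta_pos": [0, -20, 0], "delta_rot": [0, 0, 0], "gripper": 0.34}, {"delta_pos": [0, -30, 0], "delta_rot": [0, 0, 0], "gripper": 0.34}, {"delta_pos": [0, -30, 5], "delta_rot": [0, 0, 0], "gripper": 0.34}, {"delta_pos": [0, 0, 0], "delta_rot": [0, 0, 0], "gripper": 0.34}, {"delta_pos": [0, 0, 0], "delta_rot": [0, 0, 0], "gripper": 0.34}]}}

```text
clock: 26.6
ee_pos: [0.5881, 0.0543, 0.3191]
tcp_rot: [0.543, 0.557, -0.449, -0.44]
ft_force: [-1.1, 0.0, 0.3]
finger_gap: 0.662
```

```bash
python3 - <<'E'
from h import *
st();a=save('wrist','w12.png');P=bot.camera_params('wrist');b=save('scene','s12.png')[140:290,200:390]
for d in bot.pinpoint('wrist','holder')[:2]: print(d['confidence'],d['location'],ray('wrist',d['location'],.036,P)-EDGE)
b=cv2.resize(b,(450,386),interpolation=cv2.INTER_CUBIC);a=cv2.resize(a,(350,386))
cv2.imwrite('pics/ws12.png',np.hstack([a,b])[:,:,::-1])
E
```

```text
t 26.6 tip [0.6233 0.0554 0.1548] tip in edge frame [-0.0197  0.035   0.1328] F [-1.1  0.   0.3] gap 0.662 q6 [ 0.38  0.36 -0.31  0.11 -0.71 -2.  ]
0.59 [258.3, 182.0] [0.00245271 0.03554101 0.014     ]
```

View pics/ws12.png

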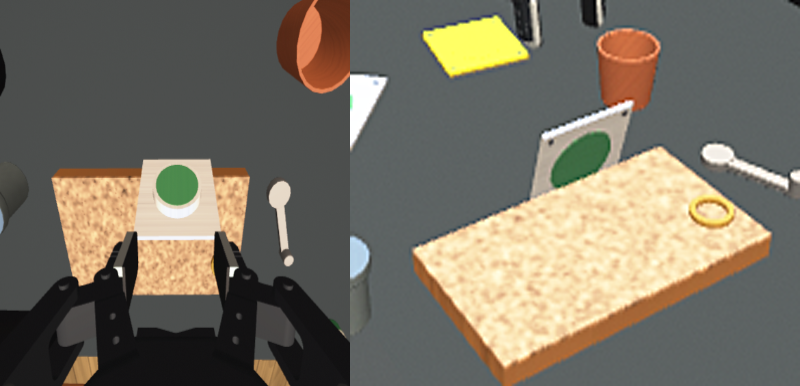

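The last view shows the holder standing at the wall, not yet fallen. In the left half its tube faces the robot at (178,185). In the right half the plate leans against the block's top edge at (580,155). I'll go behind it again and push its top further over.

Call:
{"method": "arm_command", "body": {"commands": [{"delta_pos": [0, -5.6, 26.4], "delta_rot": [0, 0, 0], "gripper": 0.34}, {"delta_pos": [0, 25, 5.3], "delta_rot": [0, 0, 0], "gripper": 0.34}, {"delta_pos": [0, 25, 5.3], "delta_rot": [0, 0, 0], "gripper": 0.34}, {"delta_pos": [0, 25, 5.3], "delta_rot": [0, 0, 0], "gripper": 0.34}, {"delta_pos": [0, 0, 0], "delta_rot": [0, 0, 0], "gripper": 0.34}]}}

```text
clock: 27.38
ee_pos: [0.5609, 0.0535, 0.2402]
tcp_rot: [0.542, 0.555, -0.451, -0.441]
ft_force: [-0.4, -0.1, 0.2]
finger_gap: 0.662
```

```bash
python3 - <<'E'
from h import *
st()
E
```

```text
t 27.38 tip [0.5952 0.0542 0.0757] tip in edge frame [-0.0478  0.0346  0.0537] F [-0.4 -0.1  0.2] gap 0.662 q6 [ 0.4   0.42 -0.48  0.16 -0.49 -2.08]
```

Call:
{"method": "arm_command", "body": {"commands": [{"delta_pos": [0, 1.2, -5.9], "delta_rot": [0, 0, 0], "gripper": 0.34}, {"delta_pos": [0, 1.2, -5.9], "delta_rot": [0, 0, 0], "gripper": 0.34}, {"delta_pos": [0, 1.2, -5.9], "delta_rot": [0, 0, 0], "gripper": 0.34}, {"delta_pos": [0, 1.2, -5.9], "delta_rot": [0, 0, 0], "gripper": 0.34}, {"delta_pos": [0, 1.2, -5.9], "delta_rot": [0, 0, 0], "gripper": 0.34}, {"delta_pos": [0, 1.2, -5.9], "delta_rot": [0, 0, 0], "gripper": 0.34}, {"delta_pos": [0, 1.2, -5.9], "delta_rot": [0, 0, 0], "gripper": 0.34}, {"delta_pos": [0, 1.2, -5.9], "delta_rot": [0, 0, 0], "gripper": 0.34}]}}

```text
clock: 28.38
ee_pos: [0.6102, 0.055, 0.2434]
tcp_rot: [0.543, 0.557, -0.449, -0.44]
ft_force: [0.9, -1.0, 0.4]
finger_gap: 0.658
```

Call:
{"method": "arm_command", "body": {"commands": [{"delta_pos": [0, 1, -4.9], "delta_rot": [0, 0, 0], "gripper": 0.34}, {"delta_pos": [0, 1, -4.9], "delta_rot": [0, 0, 0], "gripper": 0.34}, {"delta_pos": [0, 1, -4.9], "delta_rot": [0, 0, 0], "gripper": 0.34}, {"delta_pos": [0, 1, -4.9], "delta_rot": [0, 0, 0], "gripper": 0.34}, {"delta_pos": [0, 0, 0], "delta_rot": [0, 0, 0], "gripper": 0.34}]}}

```text
clock: 29.0
ee_pos: [0.6302, 0.0555, 0.2436]
tcp_rot: [0.543, 0.557, -0.449, -0.44]
ft_force: [0.0, 0.9, 0.0]
finger_gap: 0.658
```

```bash
cat >> h.py <<'E'
def holder():
    st();im=bot.get_image('wrist');P=bot.camera_params('wrist')
    g=cv2.inRange(cv2.cvtColor(im,cv2.COLOR_RGB2HSV),(45,80,50),(75,255,255))
    c=max(cv2.findContours(g,0,2)[0],key=cv2.contourArea);e=cv2.fitEllipse(c)
    print('green',np.round(e[0],1),np.round(e[1],1),round(e[2],1),cv2.contourArea(c),(ray('wrist',e[0],.026,P)-EDGE).round(4))
    for d in bot.pinpoint('wrist','holder')[:2]: print(round(d['confidence'],2),d['location'],(ray('wrist',d['location'],.036,P)-EDGE).round(4))
    return im
E
python3 - <<'E'
from h import *
cv2.imwrite('pics/w13.png',holder()[:,:,::-1]); save('scene','s13.png');save('top','t13.png')
E
```

```text
t 29.0 tip [0.6655 0.0567 0.0794] tip in edge frame [0.0225 0.0351 0.0574] F [0.  0.9 0. ] gap 0.658 q6 [ 0.35  0.51 -0.29  0.12 -0.58 -2.  ]
green [259.1 187.3] [73.8 82.9] 88.6 4797.5 [0.0163 0.0363 0.004 ]
0.66 [257.1, 188.7] [0.0121 0.0349 0.014 ]
0.29 [462.3, 186.3] [0.0074 0.1607 0.014 ]
```

Call:
{"method": "arm_command", "body": {"commands": [{"delta_pos": [0, 1, -4.9], "delta_rot": [0, 0, 0], "gripper": 0.34}, {"delta_pos": [0, 1, -4.9], "delta_rot": [0, 0, 0], "gripper": 0.34}, {"delta_pos": [0, 1, -4.9], "delta_rot": [0, 0, 0], "gripper": 0.34}, {"delta_pos": [0, 1, -4.9], "delta_rot": [0, 0, 0], "gripper": 0.34}, {"delta_pos": [0, 1, -4.9], "delta_rot": [0, 0, 0], "gripper": 0.34}, {"delta_pos": [0, 0, 0], "delta_rot": [0, 0, 0], "gripper": 0.34}]}}

```text
clock: 29.95
ee_pos: [0.6552, 0.0561, 0.2438]
tcp_rot: [0.543, 0.557, -0.449, -0.44]
ft_force: [0.7, 0.9, 0.4]
finger_gap: 0.661
```

```bash
python3 - <<'E'
from h import *
cv2.imwrite('pics/w14.png',holder()[:,:,::-1])
E
```

```text
t 29.95 tip [0.6905 0.0573 0.0796] tip in edge frame [0.0475 0.035  0.0576] F [0.7 0.9 0.4] gap 0.661 q6 [ 0.34  0.55 -0.21  0.11 -0.61 -1.97]
green [259.3 148.2] [84.2 88.7] 86.5 5854.0 [0.0145 0.0363 0.004 ]
0.59 [260.3, 151.7] [0.013  0.0368 0.014 ]
```

Call:
{"method": "arm_command", "body": {"commands": [{"delta_pos": [0, -30, 0], "delta_rot": [0, 0, 0], "gripper": 0.34}, {"delta_pos": [0, -40, 20], "delta_rot": [0, 0, 0], "gripper": 0.34}, {"delta_pos": [0, -40, 50], "delta_rot": [0, 0, 0], "gripper": 0.34}, {"delta_pos": [0, -20, 60], "delta_rot": [0, 0, 0], "gripper": 0.34}, {"delta_pos": [0, 0, 60], "delta_rot": [0, 0, 0], "gripper": 0.34}, {"delta_pos": [0, 0, 0], "delta_rot": [0, 0, 0], "gripper": 0.34}]}}

```text
clock: 30.8
ee_pos: [0.4379, 0.0487, 0.3281]
tcp_rot: [0.542, 0.555, -0.452, -0.441]
ft_force: [0.7, 0.7, 0.7]
finger_gap: 0.659
```

```bash
python3 - <<'E'
from h import *
cv2.imwrite('pics/w15.png',holder()[:,:,::-1])
t=save('top','t15.png');s=save('scene','s15.png')
g=cv2.inRange(cv2.cvtColor(t,cv2.COLOR_RGB2HSV),(40,60,40),(80,255,255))
for c in cv2.findContours(g,0,2)[0]:
    if cv2.contourArea(c)>30:
        e=cv2.fitEllipse(c);print('top green',np.round(e[0],1),np.round(e[1],1),(ray('top',e[0],.03)-EDGE).round(4))
for n in('holder','brass_ring','lamp_cup','iris_lever','lens_tube','tape_roll','screwdriver'):
    for d in bot.pinpoint('top',n)[:3]: print(n,round(d['confidence'],2),np.round(d['location'],1))
g=cv2.inRange(cv2.cvtColor(s,cv2.COLOR_RGB2HSV),(40,60,40),(80,255,255))
for c in cv2.findContours(g,0,2)[0]:
    if cv2.contourArea(c)>30:
        e=cv2.fitEllipse(c);print('scene green',np.round(e[0],1),np.round(e[1],1),round(e[2]))
# expected scene pixel of tube circle if flat at green centre
P=bot.camera_params('scene');K=np.array(P['intrinsics']);T=np.array(P['camera_from_world'])
pts=np.array([[.06,.055,.026],[.06,.055,.036]])
E
```

```text
t 30.8 tip [0.472  0.0494 0.1636] tip in edge frame [-0.1711  0.0332  0.1416] F [0.7 0.7 0.7] gap 0.659 q6 [ 0.51  0.11 -0.65  0.16 -0.63 -2.17]
green [66.1 43.1] [ 96.1 129.4] 141.8 8980.5 [-0.2505 -0.1214  0.004 ]
0.92 [79.5, 46.1] [-0.2492 -0.1061  0.014 ]
0.57 [258.9, 300.4] [0.0162 0.0366 0.014 ]
top green [295.4 266.3] [31.9 32.8] [-0.2523 -0.1253  0.008 ]
top green [226.3 158.9] [18.  18.1] [0.0123 0.0367 0.008 ]
top green [98.1 66.2] [20.2 21.3] [0.2526 0.3532 0.008 ]
holder 0.63 [297.  266.3]
holder 0.62 [226. 160.]
brass_ring 0.45 [196.5 124.8]
lamp_cup 0.82 [172.8 214.1]
iris_lever 0.82 [168.4 155.6]
lens_tube 0.68 [322.1 154.8]
tape_roll 0.91 [323.2 199.3]
screwdriver 0.55 [355.7 184.8]
scene green [478.3 228.2] [16.5 26. ] 108
scene green [297.6 207.1] [12.1 23. ] 92
scene green [487.  200.3] [27.  28.6] 90
scene green [183.9 180.5] [15.9 33.3] 82
```

```bash
python3 - <<'E'
from h import *
P=bot.camera_params('scene');K=np.array(P['intrinsics']);T=np.array(P['camera_from_world'])
def proj(X): q=(T[:3,:3]@X.T).T+T[:3,3];q=(K@q.T).T;return q[:,:2]/q[:,2:]
c=np.append(ray('top',(226.3,158.9),.026)[:2],.026);print((c-EDGE).round(4))
w=np.linspace(0,2*np.pi,60)
for tilt in(-.4,-.2,-.1,0,.1,.2):
    R=Ro.from_euler('zy',[YAW,tilt]).as_matrix()
    e=cv2.fitEllipse(proj(c+(R@(np.c_[np.cos(w),np.sin(w),0*w]*.022).T).T).astype(np.float32))
    print(tilt,np.round(e[0],1),np.round(e[1],1),round(e[1][0]/e[1][1],3),round(e[2]))
s=cv2.imread('pics/s15.png')
# plate outline in the top view: grey/white pixels round the green
t=cv2.imread('pics/t15.png');h=cv2.cvtColor(t,cv2.COLOR_BGR2HSV)
m=((h[...,1]<70)&(h[...,2]>110)).astype(np.uint8);m[:130]=0;m[190:]=0;m[:,:195]=0;m[:,260:]=0
k=max(cv2.findContours(m,0,2)[0],key=cv2.contourArea);b=cv2.boxPoints(cv2.minAreaRect(k))
W=np.array([ray('top',p,.026) for p in b]);print(cv2.minAreaRect(k),(W-EDGE).round(4).tolist())
E
```

```text
[0.013  0.0369 0.004 ]
-0.4 [298.3 211.6] [ 5.6 20.3] 0.276 79
-0.2 [298.3 211.7] [ 8.9 20.3] 0.437 85
-0.1 [298.3 211.7] [10.4 20.3] 0.511 88
0 [298.3 211.7] [11.8 20.3] 0.58 92
0.1 [298.3 211.7] [13.1 20.3] 0.643 97
0.2 [298.3 211.7] [14.2 20.4] 0.699 102
((226.26083374023438, 159.73814392089844), (41.003116607666016, 43.04646301269531), 87.39744567871094) [[0.0608, 0.0917, 0.004], [0.0639, -0.0149, 0.004], [-0.0387, -0.0174, 0.004], [-0.0414, 0.0883, 0.004]]
```

```bash
python3 - <<'E'
from h import *
print(bot.close_job()); st()
E
```

```text
the job is handed in; nothing more can be done
None
the job is handed in; nothing more can be done
```

The holder is turned over: it lies on the cork with the tube upward, and I handed the job in at about 31 s. No verdict is reported, so this rests on my own checks.

**How it went:** I pushed the small green holder square against the block's front face with two partly open fingertips. Then I tipped it up on edge there and pushed it past upright until it fell onto the cork. Three things needed mending:
- **First try:** the plate slipped off the fingertips at about 0.6 rad because they overlapped its edge too little, so I started again with the tips lower.
- **Edge tracking:** on the second try, my measurement of the plate's edge locked onto the tube for a while. A picture showed the plate was still well held.
- **First push over:** it left the plate leaning upright at the block's edge, so I went in again and pushed it on over.

**Last checks:** I had used all 12 picture views, so the final state comes from measurements, not from looking.
- **Position:** the holder's centre is 11–16 mm in from the block's front edge and about 36 mm to the left of its middle. That is inside the limits but not far in, with about a third of the plate hanging over the front.
- **Flatness:** from above, the glass looks circular and the plate measures about full size, so it is not visibly tilted. I could not measure the tilt to 0.12 rad.
- **Disagreement:** in the scene camera the glass sat 4.6 pixels higher than predicted. That fits the glass being at the tube's raised end face, but I did not confirm it.
- **Other things:** the six bystanders were found within about 3 pixels (7 mm) of their starting places. The arm was clear of everything with no contact force.

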